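# Sort the salvaged brass fittings into the parts dishes

### The arm

A 6-joint arm with a two-finger parallel gripper is mounted at the origin on the work surface. World frame = base frame: x ahead of the robot, y to its left, z up, the work surface at z = 0. Lengths are in m, angles in rad, forces in N, time in s.
With the tool pointing down it reaches from about 0.325 to 0.9 m from the base axis. Payload 6.1 kg.
Tool frame: the origin (TCP) lies at the very end of the fingers, on their centre line; the grasp point (between the pads) lies 19 mm behind it; z points along the fingers, y is the direction in which the jaws open and shut (so a half turn about z gives the same grasp; the last joint's range is limited). The gripper opens to 85 mm and grips with 20 to 120 N. Pads are 22 mm wide; open, the fingers measure 114 mm over their backs; the gripper's body (76 mm by 85 mm) begins 54 mm behind the grasp point. The pads swing forward as they close: fully open they stand 13 mm farther back than shut.
Start: joints at [1.147, 0.22, 1.526, -0, 1.395, -0.126], TCP at [0.183, 0.597, 0.231] pointing down, gripper open.
Joint ranges: [-2.98, 2.98], [-0.91, 2.08], [0.09, 2.57], [-1.24, 4.39], [0.2, 2.65], [-2.68, 2.68]. Speed limits (rad/s): [2.57, 2.57, 3.01, 3.14, 3.14, 3.14].

### API

Orientations are given as a unit quaternion [w, x, y, z].
In Python, from bench import ctrl gives the robot as it stands.
- The arm moves only by the tool step_arm, never from a script. Its argument "steps" is text: rows parted by semicolons, each of 7 numbers parted by spaces: the turn, a rotation vector about the tool's x, y, z in degrees, then the shift along the tool's x, y, z in m, then the gripper command: -1 is shut, 1 is fully open, values between are in proportion. A call has 1 to 12 rows; each row is the pose to reach, as a shift and turn from the pose commanded when the call began, along the tool's axes at that moment; what a row does not reach only later rows make up. A row lasts 1/8 s, in which the tool goes at most 62.5 mm and 10.7 degrees, less where a joint would pass 70% of its speed; a pose out of reach is approached as far as the arm can. A call with a gripper value outside its range is refused whole. The fingers move at their own pace and stop on an object; "grip_force" is the grip in N (left out, the last holds). Time passes only in rows, so rows that repeat a pose let the fingers close. It gives the time, the measured TCP pose, the force and the opening at its end, in the units of the state.
- ctrl.state(): the state, without advancing time (a new reading comes with each control period).
- ctrl.capture(name): name is "scene" or "top" or "wrist"; returns the picture (420x560x3 uint8, red, green, blue); there is no depth.
- ctrl.calibration(name): a dict with "mtx" (3x3 intrinsics, pixels), "T" (4x4, takes a point from camera to world coordinates). Camera axes: x right, y down, z forward; pixel columns grow to the right and rows downward; lengths in m; the calibration is good to about 2 mm. The wrist camera is an equidistant fisheye: a pixel r from the principal point sees the ray r / f radians off the axis. A picture is of the moment at which its call begins: read the wrist's pose just before it. calibration takes no time and is no camera call; for the wrist camera it gives the pose at the moment of the call.
- ctrl.sign_off(): hands the job in, once; it reports no verdict.
The state is a dict: "t": time; "q": joint angles; "dq": joint speeds; "effort": joint torques, N m; "tcp_pos": TCP position; "ee_rot": TCP orientation; "ft_force": force on the tool from outside, world axes, zero at the start; "wrist_torque": the same for the moment, N m; "gripper_width": opening from 0.0 (shut) to 1.0 (fully open).
Only numpy, scipy, OpenCV 4.12 (cv2) and the standard library are available. Lean on these libraries where they do the work, as an engineer would, in place of code of your own. Each camera call takes 0.05 s, during which the arm holds its last target.

### The job

Sort the brass pipe fittings on the cellar workbench: put the tee in the red dish, the elbow in the blue dish, the hexagonal coupling in the yellow dish and the ball valve in the green dish. Set each one down flat inside its dish without dropping it, the same way up as it is now (coupling standing, valve handle on top), and leave the two grey plastic fittings where they lie.

Things in the scene. Friction and masses are not known exactly. Their poses are not given: they have to be found in the camera images.
- brass_tee: Brass pipe tee, lying flat, 30 mm high. Straight run of 56 mm along its x (x -28 to +28, centred on y = -14), branch along +y from the run to y = +28; the three collars are 30 mm in diameter, 16 mm long, axes 15 mm above the underside; 25 mm in diameter between them. Origin: middle of the footprint at the underside, z up. 0.15 to 0.26 kg; easily gripped across the 56 mm run's end faces.
- brass_elbow: Brass pipe elbow, lying flat, 30 mm high. Corner at x = -14, y = -14 mm; one arm runs from it along +x (centred on y = -14) and one along +y (centred on x = -14), both ending at +30; collars 30 mm in diameter over the last 26 mm of each arm, axes 15 mm above the underside. Origin: middle of the footprint at the underside, z up. 0.13 to 0.24 kg; easily gripped across one arm's 30 mm collar.
- hex_coupling: Brass hexagonal pipe coupling standing upright, 40 mm high, 34 mm across the flats (39 mm over corners), flats facing its +y and -y and every 60 degrees. Origin: centre of the underside, z up. 0.13 to 0.24 kg.
- ball_valve: Brass ball valve lying along its x, 78 mm long, 40 mm wide at the flat-sided middle block (34 mm long, up to 35 mm high, sides face +y and -y), hexagonal ends 34 mm high; on top a red wing handle 56 mm along x and 12 mm wide, fixed, top 54 mm above the underside. Origin: centre of the underside, z up. 0.24 to 0.42 kg.
- grey_tee: Grey plastic pipe tee, shaped like the brass one, lying flat, 30 mm high. Straight run of 56 mm along its x (x -28 to +28, centred on y = -14), branch along +y from the run to y = +28; the three collars are 30 mm in diameter, 16 mm long, axes 15 mm above the underside; 25 mm in diameter between them. Origin: middle of the footprint at the underside, z up. 0.05 kg.
- grey_elbow: Grey plastic pipe elbow, shaped like the brass one, lying flat, 30 mm high. Corner at x = -14, y = -14 mm; one arm runs from it along +x (centred on y = -14) and one along +y (centred on x = -14), both ending at +30; collars 30 mm in diameter over the last 26 mm of each arm, axes 15 mm above the underside. Origin: middle of the footprint at the underside, z up. 0.045 kg.
- red_dish: Red round shallow parts dish, fixed to the bench, 136 mm across the rim and 16 mm high, flared wall 4 mm thick, flat inner floor about 116 mm across and 4 mm above the bench. Origin: centre of the underside on the bench, z up.
- blue_dish: Blue round shallow parts dish, fixed to the bench, 136 mm across the rim and 16 mm high, flared wall 4 mm thick, flat inner floor about 116 mm across and 4 mm above the bench. Origin: centre of the underside on the bench, z up.
- yellow_dish: Yellow round shallow parts dish, fixed to the bench, 136 mm across the rim and 16 mm high, flared wall 4 mm thick, flat inner floor about 116 mm across and 4 mm above the bench. Origin: centre of the underside on the bench, z up.
- green_dish: Green round shallow parts dish, fixed to the bench, 136 mm across the rim and 16 mm high, flared wall 4 mm thick, flat inner floor about 116 mm across and 4 mm above the bench. Origin: centre of the underside on the bench, z up.
Things that resemble listed ones, but are neither listed nor needed, are in the scene too. Of the things like the yellow_dish, leave any that is pink; of the rest the larger one is meant.

How it is judged:
By the outcome, as a careful person would: the job done as asked, in the order asked, and still so for the second after the job is handed in, with the robot touching nothing.
It also fails if it takes over 112 s, if anything falls off the work surface, if the arm or the gripper's body presses on something with over 40 N, if the wrist force passes 120 N, or if a joint passes its speed limit or range.

## Working session

There is one attempt and no reset: what is moved stays moved. The work goes in short steps, Python scripts to look and compute and a tool call to move; the robot and the scene stay as the last step left them, time stands still between calls to the robot, and variables do not carry over. Pictures are saved under pics/ and viewed, and the job is handed in when it is done.

Besides the shell and the picture viewer there is one more tool, called after ">>>" in YAML: its name, and indented under it one key for each argument. step_arm: Moves the arm, as the interface text tells. Its arguments: {"type":"object","properties":{"steps":{"type":"string"},"grip_force":{"type":"number"}},"required":["steps"]}

```bash
ls; mkdir -p pics
python3 - <<'E'
from bench import ctrl
import cv2
print(ctrl.state())
for n in ["scene","top","wrist"]:
    c=ctrl.calibration(n); print(n,c)
    im=ctrl.capture(n); cv2.imwrite(f"pics/{n}0.png",im[:,:,::-1])
E
```

```text
pics
{'t': 0.0, 'q': array([ 1.14693151e+00,  2.21207953e-01,  1.52761061e+00,  7.37633960e-06,
        1.39471666e+00, -1.26115185e-01]), 'dq': array([-8.54054964e-04, -1.40205372e-04, -1.30948932e-03, -4.75113424e-04,
        4.28374407e-05, -9.00082831e-04]), 'effort': array([ 2.79774449e-04, -4.96899498e+01, -3.89393020e+01, -2.07348012e-04,
        1.10165493e-02, -1.01701073e-05]), 'tcp_pos': array([0.18311432, 0.59693758, 0.23021077]), 'ee_rot': array([-2.67234519e-04,  1.48326060e-01,  9.88938035e-01, -9.33807014e-04]), 'ft_force': array([ 0.13592158, -0.39149092,  0.56104665]), 'wrist_torque': array([-0.06042051, -0.01847822,  0.03590923]), 'gripper_width': 1.003154746033586}
scene {'mtx': array([[546.49149736,   0.        , 278.30987255],
       [  0.        , 546.49149736, 208.72588058],
       [  0.        ,   0.        ,   1.        ]]), 'T': array([[ 5.84181138e-01,  6.73284869e-01, -4.53232703e-01,
         1.04539202e+00],
       [ 8.11623156e-01, -4.84265516e-01,  3.26733472e-01,
        -3.98839005e-01],
       [ 4.99733950e-04, -5.58725689e-01, -8.29352371e-01,
   
[... 247 characters left out ...]
 0.        ,   1.        ]]), 'T': array([[-0.02308325, -0.9913062 ,  0.12953449,  0.29994576],
       [-0.99946913,  0.02586243,  0.019814  , -0.00131813],
       [-0.02299181, -0.12900836, -0.99137693,  1.17973469],
       [ 0.        ,  0.        ,  0.        ,  1.        ]])}
wrist {'mtx': array([[325.1922621 ,   0.        , 282.63558817],
       [  0.        , 325.1922621 , 211.29988222],
       [  0.        ,   0.        ,   1.        ]]), 'T': array([[ 0.29319439,  0.91636044,  0.27261803,  0.11412358],
       [ 0.95605108, -0.28047268, -0.08544828,  0.61835337],
       [-0.00183951,  0.28568972, -0.95832041,  0.37227616],
       [ 0.        ,  0.        ,  0.        ,  1.        ]])}
```

View pics/top0.png

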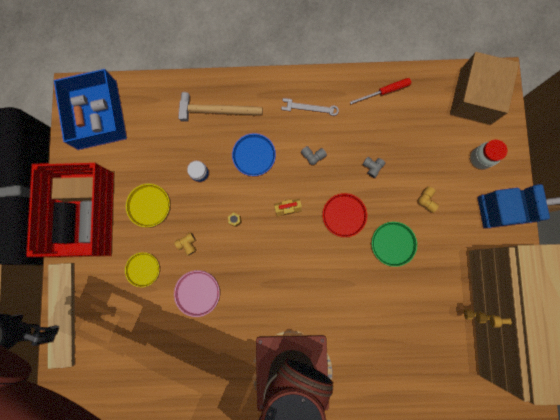

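View pics/scene0.png

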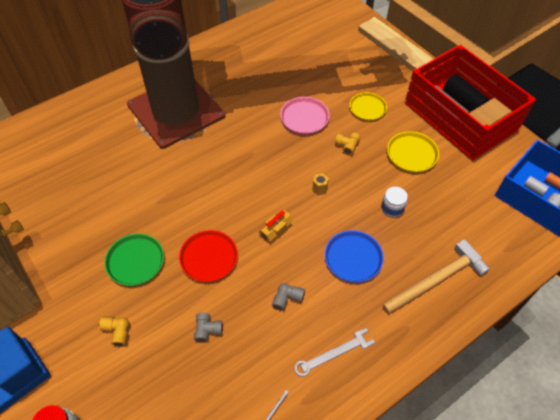

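View pics/wrist0.png

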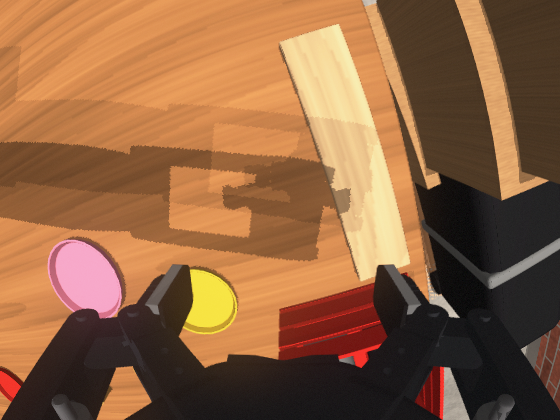

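The top view shows the tee at (186,243), elbow (428,200), coupling (234,219), valve (288,207), and dishes at red (345,215), blue (254,155), large yellow (148,206) and green (394,244). I'll enlarge crops next.

```bash
cat > h.py <<'E'
from bench import ctrl
import cv2, numpy as np
from scipy.spatial.transform import Rotation as R
def px2w(name,uv,z,c=None):
    c=c or ctrl.calibration(name); K=c['mtx'];T=c['T']
    d=T[:3,:3]@np.linalg.solve(K,[uv[0],uv[1],1]); o=T[:3,3]
    return (o+d*(z-o[2])/d[2])[:2]
def w2px(name,p,c=None):
    c=c or ctrl.calibration(name); K=c['mtx'];T=c['T']
    q=T[:3,:3].T@(np.array(p,float)-T[:3,3])
    if name=='wrist':
        th=np.arctan2(np.hypot(*q[:2]),q[2]); r=K[0,0]*th; n=np.hypot(*q[:2])
        return np.array([K[0,2]+q[0]/n*r,K[1,2]+q[1]/n*r])
    u=K@q; return u[:2]/u[2]
E
python3 - <<'E'
from h import *
a=cv2.imread('pics/top0.png'); b=cv2.imread('pics/scene0.png')
def cr(im,c,s,k=6): 
    x,y=c; return cv2.resize(im[y-s:y+s,x-s:x+s],None,fx=k,fy=k,interpolation=cv2.INTER_CUBIC)
def grid(L,s): 
    out=np.hstack([np.vstack(L[:2]),np.vstack(L[2:])]);return out
cv2.imwrite('pics/ct.png',grid([cr(a,c,24) for c in [(186,243),(428,200),(234,219),(288,207)]],0))
cv2.imwrite('pics/cs.png',grid([cr(b,c,24) for c in [(348,143),(115,330),(320,184),(276,226)]],0))
# dishes by color
hsv=cv2.cvtColor(a,cv2.COLOR_BGR2HSV)
for n,(x,y),h in [('red',(345,215),0),('blue',(254,155),0),('yellow',(148,206),0),('green',(394,244),0)]:
    ref=cv2.cvtColor(np.uint8([[np.median(a[y-8:y+8,x-8:x+8],axis=(0,1))]]),cv2.COLOR_BGR2HSV)[0,0].astype(int)
    sub=hsv[y-32:y+32,x-32:x+32].astype(int)
    dh=np.abs((sub[...,0]-ref[0]+90)%180-90)
    m=((dh<6)&(sub[...,1]>150)&(sub[...,2]>80)).astype(np.uint8)
    nl,lab,st,ce=cv2.connectedComponentsWithStats(m); i=lab[32,32]
    cs,_=cv2.findContours((lab==i).astype(np.uint8),0,1); e=cv2.fitEllipse(cv2.convexHull(max(cs,key=cv2.contourArea)))
    u=(e[0][0]+x-32,e[0][1]+y-32); print(n,u,e[1],px2w('top',u,0.014))
E
```

```text
red (344.47155570983887, 214.68544387817383) (43.74933624267578, 44.822383880615234) [ 0.45486921 -0.17130024]
blue (253.33260536193848, 154.20038032531738) (40.91787338256836, 41.960670471191406) [0.65075356 0.10093824]
yellow (147.20177268981934, 205.0122947692871) (43.13823699951172, 45.09127426147461) [0.50045827 0.42815931]
green (393.7640800476074, 243.48969841003418) (42.30744171142578, 44.192726135253906) [ 0.36463727 -0.31351935]
```

View pics/ct.png

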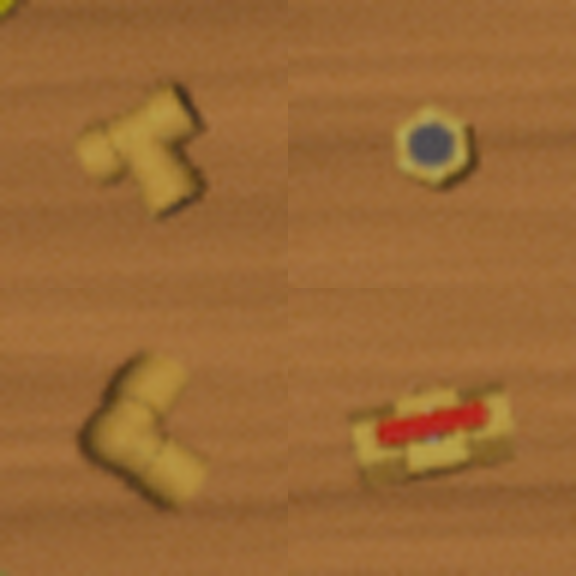

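View pics/cs.png

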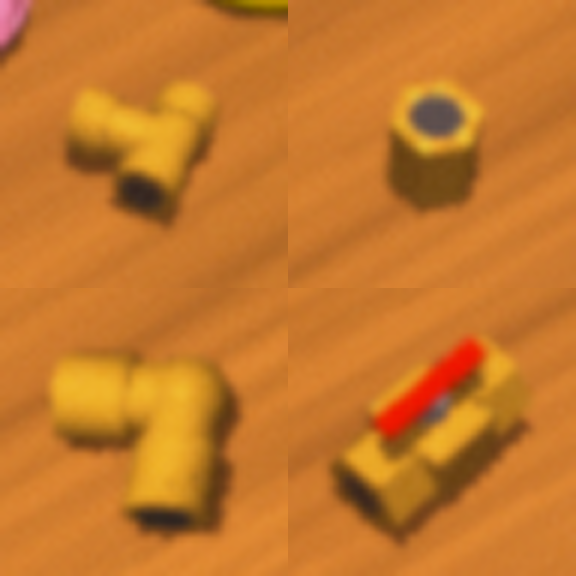

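```bash
cat > fit.py <<'E'
from h import *
from scipy.optimize import minimize
def cyl(p,ax,L,r,n=20):
    p=np.array(p,float);ax=np.array(ax,float); o=np.array([-ax[1],ax[0],0]); t=np.linspace(0,2*np.pi,n,endpoint=False)
    ring=r*(np.outer(np.cos(t),o)+np.outer(np.sin(t),[0,0,1]))
    return np.vstack([p+ring,p+ax*L+ring])
def box(a,b): return np.array([[x,y,z] for x in(a[0],b[0]) for y in (a[1],b[1]) for z in(a[2],b[2])])
M={}
M['tee']=[cyl([-28,-14,15],[1,0,0],16,15),cyl([12,-14,15],[1,0,0],16,15),cyl([-28,-14,15],[1,0,0],56,12.5),cyl([0,12,15],[0,1,0],16,15),cyl([0,-14,15],[0,1,0],42,12.5)]
M['elbow']=[cyl([4,-14,15],[1,0,0],26,15),cyl([-14,-14,15],[1,0,0],40,12.5),cyl([-14,4,15],[0,1,0],26,15),cyl([-14,-14,15],[0,1,0],40,12.5),cyl([-14,-14,15],[1,0,0],.1,13)]
t=np.radians(np.arange(0,360,60)); R6=34/2/np.cos(np.pi/6)
hx=np.c_[R6*np.cos(t),R6*np.sin(t)]
M['hex']=[np.vstack([np.c_[hx,0*t],np.c_[hx,0*t+40]])]
R17=17/np.cos(np.pi/6)
he=np.c_[R17*np.cos(t),17+17/np.cos(np.pi/6)*np.sin(t)]*1.0
he=np.c_[R17*np.cos(t),17+R17*np.sin(t)]
M['valve']=[np.vstack([np.c_[0*t-39,he],np.c_[0*t+39,he]]),box([-17,-20,0],[17,20,35]),box([-28,-6,44],[28,6,54])]
def W(pts,pose):
    x,y,a=pose; c,s=np.cos(a),np.sin(a); p=pts/1000
    return np.c_[x+c*p[:,0]-s*p[:,1],y+s*p[:,0]+c*p[:,1],p[:,2]]
def proj(cal,cam,P): return np.array([w2px(cam,p,cal) for p in P])
S=4
def render(name,pose,cal,cam,org,sz):
    m=np.zeros((sz*S,sz*S),np.uint8)
    for pc in M[name]:
        q=(proj(cal,cam,W(pc,pose))-org+0.5)*S
        cv2.fillConvexPoly(m,cv2.convexHull(np.round(q*16).astype(np.int32)),255,shift=4)
    return cv2.resize(m,(sz,sz),interpolation=cv2.INTER_AREA)/255.
E
python3 - <<'E'
from h import *
a=cv2.imread('pics/top0.png'); b=cv2.imread('pics/scene0.png')
for im,c in [(a,(186,243)),(a,(428,200)),(a,(234,219)),(a,(288,207)),(b,(348,143)),(b,(115,330)),(b,(320,184)),(b,(276,226))]:
    h=cv2.cvtColor(im,cv2.COLOR_BGR2HSV); x,y=c
    sub=h[y-24:y+24,x-24:x+24]
    print(c,'bg',np.percentile(sub[:6].reshape(-1,3),[5,95],axis=0).tolist(),'obj',np.percentile(sub[20:28,20:28].reshape(-1,3),[5,50,95],axis=0).tolist())
E
```

```text
(186, 243) bg [[14.0, 160.0, 135.0], [16.0, 176.64999999999998, 150.0]] obj [[19.0, 165.0, 144.35], [20.0, 170.0, 175.5], [21.0, 177.0, 180.0]]
(428, 200) bg [[14.0, 160.0, 150.0], [16.0, 172.0, 164.0]] obj [[17.0, 167.0, 139.15], [19.0, 172.0, 168.0], [21.0, 179.85, 177.0]]
(234, 219) bg [[14.0, 160.0, 148.0], [15.0, 172.0, 159.0]] obj [[6.300000000000001, 10.450000000000001, 79.0], [21.0, 70.0, 108.0], [173.54999999999998, 145.7, 169.7]]
(288, 207) bg [[14.0, 160.0, 152.0], [16.0, 172.0, 159.0]] obj [[1.0, 149.45, 146.15], [11.5, 184.5, 176.5], [23.0, 223.7, 181.0]]
(348, 143) bg [[14.0, 120.0, 125.0], [171.0, 254.29999999999995, 213.64999999999998]] obj [[18.0, 206.0, 178.35], [20.0, 210.0, 232.5], [21.0, 213.0, 237.85]]
(115, 330) bg [[14.0, 196.0, 184.35], [15.0, 201.0, 211.0]] obj [[15.0, 205.3, 127.6], [19.0, 212.0, 213.5], [20.849999999999994, 217.85, 238.0]]
(320, 184) bg [[14.0, 194.0, 191.0], [15.0, 200.0, 217.0]] obj [[5.15, 49.45, 95.15], [17.5, 202.0, 142.5], [20.849999999999994, 211.85, 221.7]]
(276, 226) bg [[14.0, 196.0, 185.35], [15.0, 201.0, 217.0]] obj [[4.0, 116.35000000000001, 117.5], [18.0, 210.0, 204.5], [20.0, 236.89999999999992, 237.0]]
```

```bash
cat > run.py <<'E'
from fit import *
ims={'top':cv2.imread('pics/top0.png'),'scene':cv2.imread('pics/scene0.png')}
cals={k:ctrl.calibration(k) for k in ims}
ctr={'tee':((186,243),(348,143)),'elbow':((428,200),(115,330)),'hex':((234,219),(320,184)),'valve':((288,207),(276,226))}
HS=21
def mask(im,c):
    x,y=c; f=cv2.cvtColor(im.astype(np.float32)/255,cv2.COLOR_BGR2HSV)[y-HS:y+HS,x-HS:x+HS]
    hue=f[...,0]/2; h=(hue>17)&(hue<40)|(hue<9)|(hue>100)|(f[...,1]<.5)
    m=h.astype(np.uint8); nl,lab,st,ce=cv2.connectedComponentsWithStats(m)
    i=1+np.argmax(st[1:,4]); m=(lab==i).astype(np.uint8)
    cs,_=cv2.findContours(m,0,1); m*=0; cv2.drawContours(m,cs,-1,1,-1); return m.astype(float)
rows=[]
for n,(ct,cs) in ctr.items():
    ms={'top':mask(ims['top'],ct),'scene':mask(ims['scene'],cs)}
    org={'top':np.array(ct)-HS,'scene':np.array(cs)-HS}
    def cost(p,cams=('top','scene')): return sum(np.abs(render(n,p,cals[k],k,org[k],2*HS)-ms[k]).sum()/ms[k].sum() for k in cams)
    p0=px2w('top',ct,.015,cals['top']); out={}
    for cams in [('top','scene'),('top',),('scene',)]:
        best=None
        for a in np.radians(np.arange(0,360,30) if n in('tee','elbow') else np.arange(0,180,30) if n=='valve' else [0,15,30,45]):
            r=minimize(lambda v:cost((v[0]/100,v[1]/100,v[2]/3),cams),[p0[0]*100,p0[1]*100,a*3],method='Nelder-Mead',options=dict(initial_simplex=np.array([p0[0]*100,p0[1]*100,a*3])+np.array([[0,0,0],[1.,0,0],[0,1.,0],[0,0,1.]]),maxiter=150))
            if best is None or r.fun<best.fun: best=r
        p=(best.x[0]/100,best.x[1]/100,best.x[2]/3); out[cams]=p
        print(n,cams,np.round(p[:2],4),round(np.degrees(p[2]),1),round(best.fun,3))
    p=out[('top','scene')]
    r=[]
    for k in ('top','scene'):
        o=org[k]; im=ims[k][o[1]:o[1]+2*HS,o[0]:o[0]+2*HS]
        big=cv2.resize(im,None,fx=4.5,fy=4.5,interpolation=cv2.INTER_CUBIC)
        for m,col in((render(n,p,cals[k],k,o,2*HS),(0,255,0)),(ms[k],(255,0,0))):
            mm=(cv2.resize(m,None,fx=4.5,fy=4.5,interpolation=cv2.INTER_LINEAR)>.5).astype(np.uint8)
            c,_=cv2.findContours(mm,0,1); cv2.drawContours(big,c,-1,col,1)
        r.append(big)
    rows.append(np.vstack(r))
cv2.imwrite('pics/fit.png',np.hstack(rows))
E
time python3 run.py
```

```text
tee ('top', 'scene') [0.376  0.3065] 120.8 0.61
tee ('top',) [0.3769 0.3067] 120.6 0.154
tee ('scene',) [0.3729 0.3073] 123.5 0.418
elbow ('top', 'scene') [ 0.4929 -0.4267] 232.8 0.439
elbow ('top',) [ 0.4952 -0.4269] 234.1 0.141
elbow ('scene',) [ 0.4899 -0.4266] 236.1 0.203
hex ('top', 'scene') [0.4479 0.1618] 76.5 0.837
hex ('top',) [0.4503 0.1625] 73.1 0.1
hex ('scene',) [0.4436 0.1627] 76.2 0.555
valve ('top', 'scene') [ 4.824e-01 -1.000e-04] 103.7 0.788
valve ('top',) [ 4.834e-01 -2.000e-04] 101.1 0.12
valve ('scene',) [0.4778 0.0067] 103.8 0.614
real	0m52.563s
user	0m52.729s
sys	0m0.256s
```

View pics/fit.png

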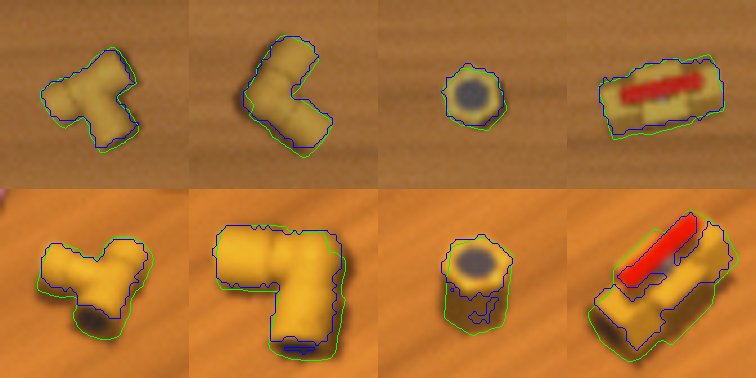

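```bash
cat > mv.py <<'E'
from h import *
def go(x,y,z,yaw=None,st=None):
    """print turn(deg rotvec) and shift in tool axes for TCP target, jaw(y) yaw deg, mod 180 nearest"""
    s=st or ctrl.state(); q=s['ee_rot']; Rc=R.from_quat([q[1],q[2],q[3],q[0]]); m=Rc.as_matrix()
    cur=np.degrees(np.arctan2(m[1,1],m[0,1]))
    if yaw is None: yaw=cur
    f=np.radians(yaw); Y=np.array([np.cos(f),np.sin(f),0]); Z=np.array([0,0,-1.]); X=np.cross(Y,Z)
    Rt=R.from_matrix(np.c_[X,Y,Z]); tv=(Rc.inv()*Rt).as_rotvec(degrees=True)
    sh=m.T@(np.array([x,y,z])-s['tcp_pos'])
    q1=np.degrees(np.arctan2(y,x))
    print('cur yaw %.1f'%cur,'turn',np.round(tv,1),'shift',np.round(sh,4),'q6~%.0f'%((q1-yaw+180)%360-180), 'tcp',np.round(s['tcp_pos'],4))
def line(L):
    for l in L: go(*l)
E
python3 - <<'E'
from mv import *
go(.385,.312,.15,120.7)
E
```

```text
cur yaw 72.9 turn [ -0.1  -0.  -47.8] shift [-0.2766 -0.2132  0.0807] q6~-82 tcp [0.1832 0.5971 0.2304]
```

>>> step_arm:
  steps: "0 0 -47.8 -0.2766 -0.2132 0.08 1;0 0 -47.8 -0.2766 -0.2132 0.08 1;0 0 -47.8 -0.2766 -0.2132 0.08 1;0 0 -47.8 -0.2766 -0.2132 0.08 1;0 0 -47.8 -0.2766 -0.2132 0.08 1;0 0 -47.8 -0.2766 -0.2132 0.08 1;0 0 -47.8 -0.2766 -0.2132 0.08 1;0 0 -47.8 -0.2766 -0.2132 0.08 1;0 0 -47.8 -0.2766 -0.2132 0.08 1"
  grip_force: 70

```text
t: 1.27
tcp_pos: [0.3848, 0.3137, 0.1517]
ee_rot: [0.0, -0.266, 0.964, 0.0]
ft_force: [0.2, 0.5, 0.4]
gripper_width: 1.0
```

```bash
cat > wv.py <<'E'
from fit import *
import sys
def show(name,pose,out,crop=None,k=1):
    """wrist picture with model outline and TCP"""
    s=ctrl.state(); c=ctrl.calibration('wrist'); im=ctrl.capture('wrist')[:,:,::-1].copy(); cv2.imwrite(out.replace('.png','_raw.png'),im)
    cv2.imwrite(out,ov(im,c,name,pose,s)); np.save(out+'.npy',c['T']); return im,c,s
def ov(im,c,name,pose,s):
    im=cv2.resize(im,None,fx=1.4,fy=1.4,interpolation=cv2.INTER_CUBIC)
    m=np.zeros(im.shape[:2],np.uint8)
    for pc in M[name]:
        q=proj(c,'wrist',W(pc,pose))*1.4; cv2.fillConvexPoly(m,cv2.convexHull(np.round(q).astype(np.int32)),255)
    cs,_=cv2.findContours(m,0,1); cv2.drawContours(im,cs,-1,(0,255,0),1)
    u=w2px('wrist',s['tcp_pos'],c)*1.4; cv2.circle(im,tuple(int(v) for v in u),4,(255,0,255),1); print('tcp px',u)
    return im
E
python3 - <<'E'
from wv import *
im,c,s=show('tee',(.3765,.3067,np.radians(120.7)),'pics/w1.png'); print(s['tcp_pos'],s['ee_rot'],s['t'])
E
```

```text
tcp px [396.96370367 378.94207682]
[0.38476627 0.31367036 0.15167076] [ 2.53344527e-04 -2.65846019e-01  9.64015445e-01  2.29918185e-04] 1.275
```

View pics/w1.png

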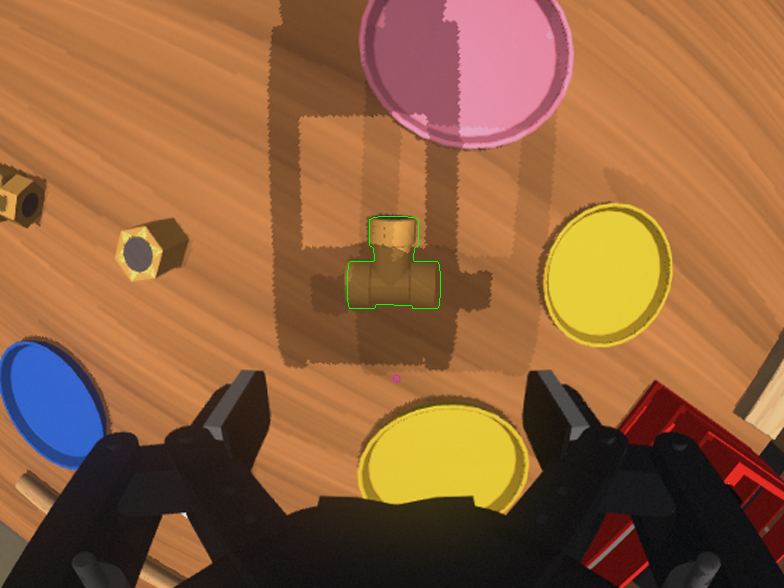

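The model outline lies exactly on the tee at (394,263). Next I'll check where the open fingertips stand relative to the TCP.

Run:
```python
from mv import *
s=ctrl.state(); q=s['ee_rot']; m=R.from_quat([q[1],q[2],q[3],q[0]]).as_matrix()
for xo in (-.011,.011):
  for zo in (0,.006,.013): print(xo,zo,[w2px('wrist',s['tcp_pos']+m@[xo,sy*.0425,-zo])*1.4 for sy in(-1,1)])
go(.385,.312,.04,120.7); go(.385,.312,-0.001,120.7)
```

```text
-0.011 0 [array([280.77895558, 403.63063156]), array([512.90450425, 403.54011634])]
-0.011 0.006 [array([277.05581428, 411.97111438]), array([516.706634  , 411.86453986])]
-0.011 0.013 [array([272.44125795, 422.36502135]), array([521.41824713, 422.23663787])]
0.011 0 [array([274.59064413, 348.73971415]), array([519.23139998, 348.70439132])]
0.011 0.006 [array([270.27923846, 355.74541271]), array([523.63222305, 355.6975401 ])]
0.011 0.013 [array([264.88418589, 364.55634703]), array([529.13778519, 364.49082031])]
cur yaw 120.9 turn [0.  0.  0.2] shift [ 0.0007 -0.0017  0.1117] q6~-82 tcp [0.3847 0.3137 0.1517]
cur yaw 120.9 turn [0.  0.  0.2] shift [ 0.0007 -0.0017  0.1527] q6~-82 tcp [0.3847 0.3137 0.1517]
```

>>> step_arm:
  steps: "0 0 0.2 0.0007 -0.0017 0.06 1;0 0 0.2 0.0007 -0.0017 0.11 1;0 0 0.2 0.0007 -0.0017 0.135 1;0 0 0.2 0.0007 -0.0017 0.1525 1;0 0 0.2 0.0007 -0.0017 0.1525 1;0 0 0.2 0.0007 -0.0017 0.1525 1"

```text
t: 2.08
tcp_pos: [0.3864, 0.3116, 0.0]
ee_rot: [0.001, -0.264, 0.965, 0.0]
ft_force: [0.5, -0.4, 0.2]
gripper_width: 0.999
```

Run:
```python
from wv import *
im,c,s=show('tee',(.3765,.3067,np.radians(120.7)),'pics/w2.png'); print(s['tcp_pos'],s['ft_force'])
from mv import *
go(.385,.312,-0.001,120.7)
```

```text
tcp px [396.91837483 378.84729782]
[3.86415308e-01 3.11553087e-01 2.99897075e-05] [ 0.47250244 -0.35205716  0.20508946]
cur yaw 120.6 turn [-0.   0.2 -0.1] shift [0.0012 0.0012 0.0013] q6~-82 tcp [3.867e-01 3.116e-01 3.000e-04]
```

View pics/w2.png

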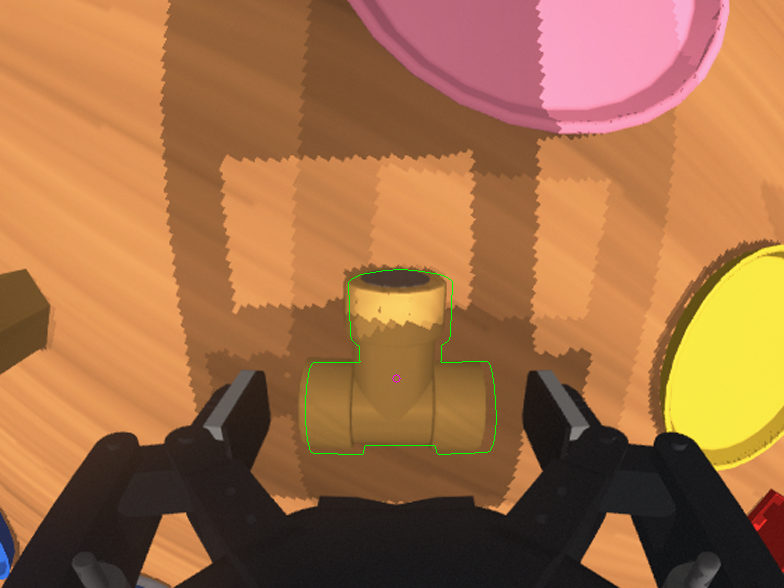

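>>> step_arm:
  steps: "0 0 0 0.001 -0.0005 0.001 0.3;0 0 0 0.001 -0.0005 0.001 -1;0 0 0 0.001 -0.0005 0.001 -1;0 0 0 0.001 -0.0005 0.001 -1;0 0 0 0.001 -0.0005 0.001 -1;0 0 0 0.001 -0.0005 0.001 -1"
  grip_force: 70

```text
t: 2.88
tcp_pos: [0.3857, 0.3102, -0.0011]
ee_rot: [0.001, -0.263, 0.965, 0.0]
ft_force: [-1.7, 1.0, 6.3]
gripper_width: 0.643
```

>>> step_arm:
  steps: "0 0 0 0 0 -0.02 -1;0 0 0 0 0 -0.06 -1;0 0 0 0 0 -0.12 -1;0 0 0 0 0 -0.15 -1;0 0 0 0 0 -0.15 -1"

```text
t: 3.5
tcp_pos: [0.3867, 0.3107, 0.1507]
ee_rot: [0.003, -0.263, 0.965, 0.001]
ft_force: [1.0, -0.2, -1.4]
gripper_width: 0.646
```

Run:
```python
from wv import *
im,c,s=show('tee',(.3765,.3067,np.radians(120.7)),'pics/w3.png'); print(s['tcp_pos'],s['ft_force'])
from mv import *
go(.455,-.171,.15,60)
```

```text
tcp px [396.94599184 378.92458275]
[0.38673813 0.3107232  0.15071048] [ 0.97037038 -0.23647957 -1.43770717]
cur yaw 120.5 turn [ 0.1  0.1 60.5] shift [ 0.1843 -0.4496 -0.002 ] q6~-81 tcp [0.3853 0.3099 0.1484]
```

View pics/w3_raw.png

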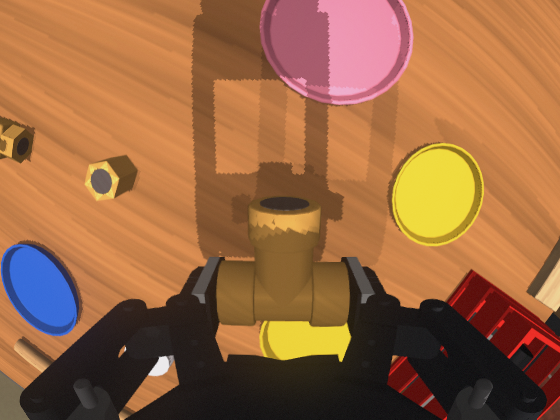

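Run:
```python
from mv import *
go(.4637,-.176,.15,60)
```

```text
cur yaw 120.5 turn [ 0.1  0.1 60.5] shift [ 0.1793 -0.4583 -0.002 ] q6~-81 tcp [0.3853 0.3099 0.1484]
```

>>> step_arm:
  steps: "0 0 7 0.02 -0.05 -0.002 -1;0 0 14 0.04 -0.105 -0.002 -1;0 0 21 0.062 -0.16 -0.002 -1;0 0 28 0.084 -0.215 -0.002 -1;0 0 35 0.106 -0.27 -0.002 -1;0 0 42 0.126 -0.322 -0.002 -1;0 0 49 0.146 -0.372 -0.002 -1;0 0 56 0.164 -0.42 -0.002 -1;0 0 60.5 0.176 -0.45 -0.002 -1;0 0 60.5 0.1793 -0.4583 -0.002 -1;0 0 60.5 0.1793 -0.4583 -0.002 -1;0 0 60.5 0.1793 -0.4583 -0.002 -1"

```text
t: 5.05
tcp_pos: [0.4628, -0.1746, 0.1489]
ee_rot: [-0.001, 0.258, 0.966, 0.0]
ft_force: [-0.2, 0.1, -1.5]
gripper_width: 0.647
```

Run:
```python
from mv import *
s=ctrl.state();print(s['ft_force'],s['gripper_width'])
cv2.imwrite('pics/w4.png',ctrl.capture('wrist')[:,:,::-1])
go(.4637,-.176,.02,60);go(.4637,-.176,.004,60)
```

```text
[-0.2021592   0.05427664 -1.54013982] 0.6465141141029468
cur yaw 60.1 turn [ 0.  -0.1  0.1] shift [-0.0014 -0.0008  0.1293] q6~-81 tcp [ 0.463  -0.1747  0.1493]
cur yaw 60.1 turn [ 0.  -0.1  0.1] shift [-0.0014 -0.0009  0.1453] q6~-81 tcp [ 0.463  -0.1747  0.1493]
```

View pics/w4.png

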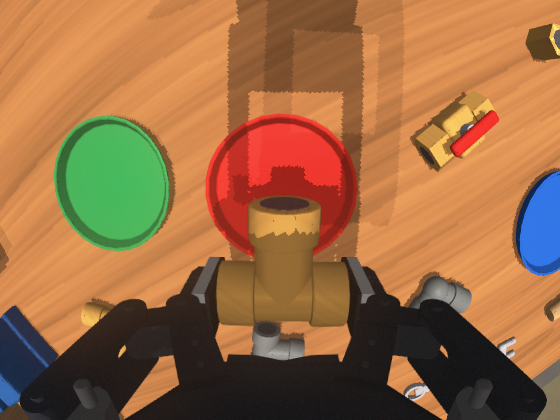

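>>> step_arm:
  steps: "0 0 0 -0.0014 -0.0008 0.05 -1;0 0 0 -0.0014 -0.0008 0.1 -1;0 0 0 -0.0014 -0.0008 0.125 -1;0 0 0 -0.0014 -0.0008 0.138 -1;0 0 0 -0.0014 -0.0008 0.144 -1;0 0 0 -0.0014 -0.0008 0.144 -1"

```text
t: 5.85
tcp_pos: [0.4648, -0.1776, 0.0065]
ee_rot: [0.001, 0.258, 0.966, -0.0]
ft_force: [0.0, -0.3, -0.9]
gripper_width: 0.646
```

>>> step_arm:
  steps: "0 0 0 0 0 0.001 -1;0 0 0 0 0 0.001 -1"

```text
t: 6.1
tcp_pos: [0.4647, -0.1778, 0.0056]
ee_rot: [0.001, 0.259, 0.966, -0.0]
ft_force: [-0.6, 0.3, -2.4]
gripper_width: 0.645
```

>>> step_arm:
  steps: "0 0 0 0 0 0.001 -1;0 0 0 0 0 0.001 -1"

```text
t: 6.35
tcp_pos: [0.4641, -0.1775, 0.0038]
ee_rot: [0.0, 0.259, 0.966, -0.0]
ft_force: [-0.4, -0.4, -1.7]
gripper_width: 0.638
```

>>> step_arm:
  steps: "0 0 0 0 0 0.001 -1;0 0 0 0 0 0.001 -1"

```text
t: 6.6
tcp_pos: [0.4642, -0.1776, 0.0029]
ee_rot: [0.0, 0.259, 0.966, -0.0]
ft_force: [-0.3, 0.3, 0.2]
gripper_width: 0.645
```

Force is just changing; one more millimetre.

>>> step_arm:
  steps: "0 0 0 0 0 0.001 -1;0 0 0 0 0 0.001 -1"

```text
t: 6.85
tcp_pos: [0.4643, -0.1776, 0.0028]
ee_rot: [-0.0, 0.258, 0.966, -0.0]
ft_force: [-3.9, 2.3, 10.0]
gripper_width: 0.64
```

>>> step_arm:
  steps: "0 0 0 0 0 0 0.45;0 0 0 0 0 0 0.65;0 0 0 0 0 0 0.65;0 0 0 0 0 0 0.65;0 0 0 0 0 -0.03 0.65;0 0 0 0 0 -0.08 0.65;0 0 0 0 0 -0.14 0.65;0 0 0 0 0 -0.15 0.65"

```text
t: 7.85
tcp_pos: [0.467, -0.1791, 0.1569]
ee_rot: [0.004, 0.258, 0.966, -0.001]
ft_force: [0.4, -0.3, -0.8]
gripper_width: 0.832
```

Run:
```python
from mv import *
f=np.radians(53); 
p=np.array([.4935,-.427]); a=np.radians(233.)
o=np.array([.017,-.014]); c,s=np.cos(a),np.sin(a); t=p+[c*o[0]-s*o[1],s*o[0]+c*o[1]]; print(t)
o=np.array([-.014,.017]); t2=p+[c*o[0]-s*o[1],s*o[0]+c*o[1]]; print(t2)
cv2.imwrite('pics/w5.png',ctrl.capture('wrist')[:,:,::-1])
go(*t,.15,233+90-360); go(*t,.15,143);go(*t2,.15,53)
```

```text
[ 0.47208825 -0.43215139]
[ 0.51550221 -0.42604996]
cur yaw 60.0 turn [ 0.3  0.3 97. ] shift [-0.1315 -0.2168  0.0068] q6~-5 tcp [ 0.4664 -0.1787  0.1559]
cur yaw 60.0 turn [ -0.3   0.3 -83. ] shift [-0.1315 -0.2168  0.0068] q6~175 tcp [ 0.4664 -0.1787  0.1559]
cur yaw 60.0 turn [0.  0.4 7. ] shift [-0.1661 -0.1898  0.007 ] q6~-93 tcp [ 0.4664 -0.1787  0.1559]
```

View pics/w5.png

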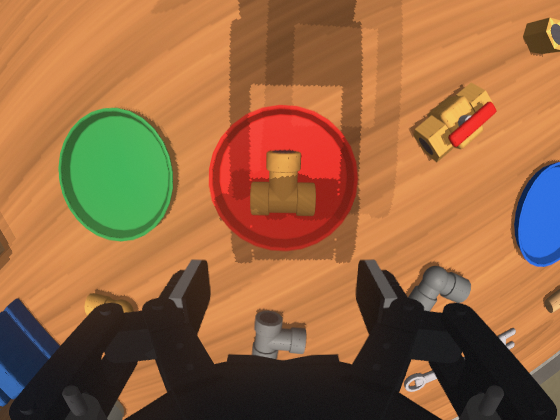

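The tee lies flat inside the red dish at (284,185). Now the elbow, gripped on its +y arm.

>>> step_arm:
  steps: "0 0 3 -0.04 -0.045 0.007 1;0 0 7 -0.08 -0.09 0.007 1;0 0.4 7 -0.12 -0.14 0.007 1;0 0.4 7 -0.155 -0.178 0.007 1;0 0.4 7 -0.1661 -0.1898 0.007 1;0 0.4 7 -0.1661 -0.1898 0.007 1;0 0.4 7 -0.1661 -0.1898 0.007 1"

```text
t: 8.78
tcp_pos: [0.5127, -0.4234, 0.1431]
ee_rot: [-0.005, 0.317, 0.948, 0.002]
ft_force: [0.3, -0.3, -0.6]
gripper_width: 0.994
```

Run:
```python
from wv import *
im,c,s=show('elbow',(.4935,-.427,np.radians(233)),'pics/w6.png'); print(s['tcp_pos'],s['ft_force'])
from mv import *
go(.5155,-.426,.04,53)
```

```text
tcp px [395.42387282 378.2101712 ]
[ 0.51265159 -0.42335461  0.1431212 ] [ 0.26301597 -0.28426075 -0.55274826]
cur yaw 53.1 turn [ 0.  -0.5  0.1] shift [-0.0046 -0.0006  0.1037] q6~-93 tcp [ 0.5129 -0.4233  0.1437]
```

View pics/w6.png

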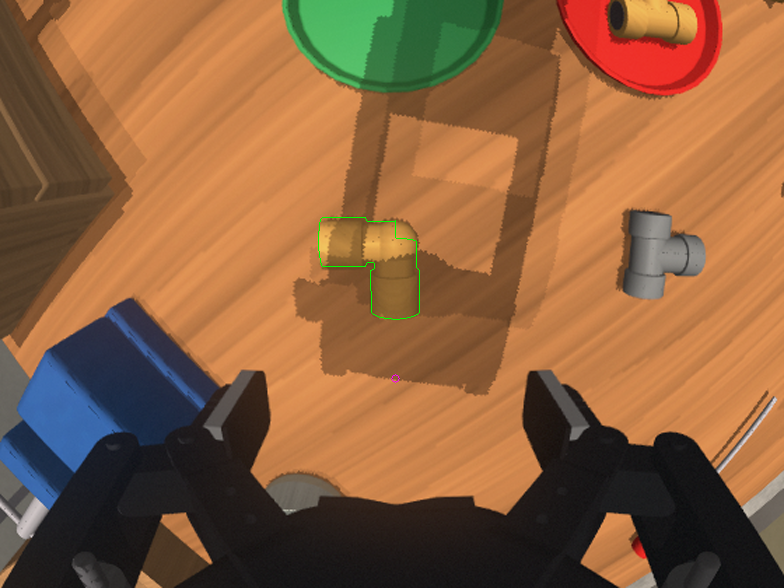

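>>> step_arm:
  steps: "0 -0.5 0 -0.0046 -0.0006 0.05 1;0 -0.5 0 -0.0046 -0.0006 0.1 1;0 -0.5 0 -0.0046 -0.0006 0.125 1;0 -0.5 0 -0.0046 -0.0006 0.139 1;0 -0.5 0 -0.0046 -0.0006 0.139 1;0 -0.5 0 -0.0046 -0.0006 0.139 1"

```text
t: 9.57
tcp_pos: [0.5168, -0.4283, 0.0077]
ee_rot: [0.002, 0.317, 0.948, -0.001]
ft_force: [0.4, -0.7, 0.6]
gripper_width: 0.998
```

Run:
```python
from wv import *
im,c,s=show('elbow',(.4935,-.427,np.radians(233)),'pics/w7.png'); print(s['tcp_pos'],s['ft_force'])
from mv import *
go(.5155,-.426,.002,53)
```

```text
tcp px [395.36630461 378.31954823]
[ 0.51683313 -0.4283072   0.00767775] [ 0.43714021 -0.72870356  0.57935848]
cur yaw 53.1 turn [-0.1  0.3  0.1] shift [0.0026 0.0012 0.0058] q6~-93 tcp [ 0.5169 -0.4285  0.0078]
```

View pics/w7.png

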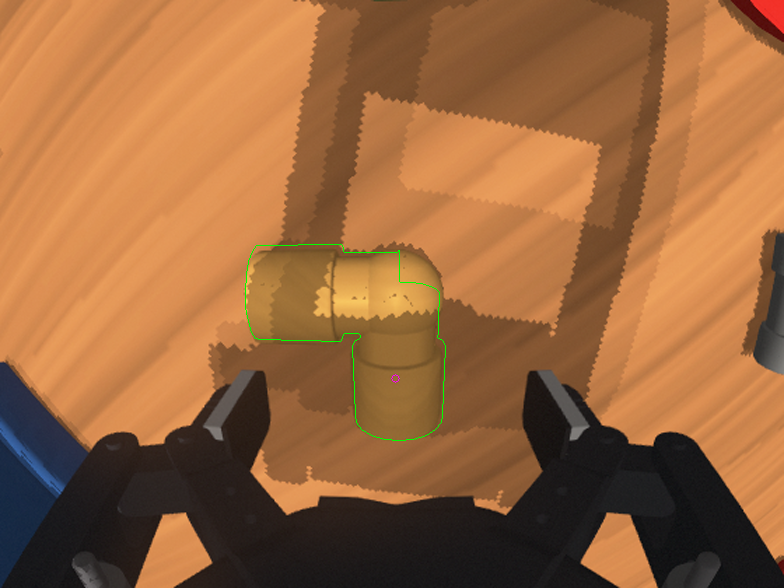

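>>> step_arm:
  steps: "0 0 0 0 0.001 0.0058 -1;0 0 0 0 0.001 0.0058 -1;0 0 0 0 0.001 0.0058 -1;0 0 0 0 0.001 0.0058 -1;0 0 0 0 0.001 0.0058 -1;0 0 0 0 0.001 0.0058 -1;0 0 0 0 0.001 0.0058 -1"
  grip_force: 80

```text
t: 10.5
tcp_pos: [0.5167, -0.4271, 0.0004]
ee_rot: [0.001, 0.317, 0.948, -0.001]
ft_force: [0.7, 0.4, 3.9]
gripper_width: 0.326
```

Run:
```python
from mv import *
s=ctrl.state();print(s['tcp_pos'],s['gripper_width'],s['ft_force'])
cv2.imwrite('pics/w8.png',ctrl.capture('wrist')[:,:,::-1])
```

```text
[ 5.16666306e-01 -4.27140579e-01  3.96944713e-04] 0.32641102277052136 [0.73161856 0.37200777 3.87711071]
```

View pics/w8.png

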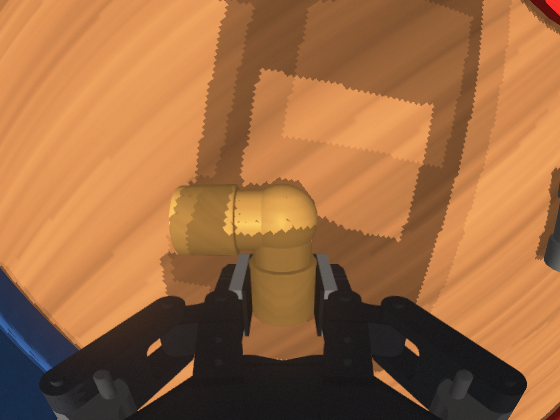

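>>> step_arm:
  steps: "0 0 0 0 0 -0.02 -1;0 0 0 0 0 -0.06 -1;0 0 0 0 0 -0.12 -1;0 0 0 0 0 -0.16 -1;0 0 0 0 0 -0.16 -1"

```text
t: 11.18
tcp_pos: [0.5182, -0.4285, 0.1661]
ee_rot: [0.005, 0.317, 0.948, -0.003]
ft_force: [0.5, 0.1, -1.7]
gripper_width: 0.33
```

Run:
```python
from mv import *
s=ctrl.state();print(s['tcp_pos'],s['gripper_width'],s['ft_force'])
go(.668,.101,.15,53)
```

```text
[ 0.51822095 -0.42850975  0.16610642] 0.33028428755503103 [ 0.50079739  0.12414686 -1.70402384]
cur yaw 53.0 turn [-0.1  0.6  0. ] shift [0.1988 0.5132 0.0131] q6~-44 tcp [ 0.5182 -0.4285  0.1661]
```

>>> step_arm:
  steps: "0 0 0 0.015 0.04 0.01 -1;0 0 0 0.035 0.092 0.01 -1;0 0 0 0.056 0.145 0.01 -1;0 0 0 0.077 0.198 0.01 -1;0 0 0 0.098 0.251 0.01 -1;0 0 0 0.119 0.304 0.01 -1;0 0 0 0.14 0.357 0.01 -1;0 0 0 0.16 0.41 0.01 -1;0 0 0 0.179 0.46 0.01 -1;0 0.4 0 0.194 0.5 0.01 -1;0 0.4 0 0.1988 0.5132 0.01 -1;0 0.4 0 0.1988 0.5132 0.01 -1"

```text
t: 12.68
tcp_pos: [0.665, 0.1034, 0.148]
ee_rot: [-0.004, 0.316, 0.949, -0.0]
ft_force: [0.4, -0.9, -1.9]
gripper_width: 0.327
```

Run:
```python
from mv import *
s=ctrl.state();print(s['tcp_pos'],s['gripper_width'],s['ft_force'])
cv2.imwrite('pics/w9.png',ctrl.capture('wrist')[:,:,::-1])
go(.668,.101,.012,53)
```

```text
[0.66500554 0.10342828 0.14798165] 0.32689458168323743 [ 0.43781352 -0.85501828 -1.88381516]
cur yaw 53.1 turn [-0.1 -0.4  0.1] shift [-0.004   0.001   0.1362] q6~-44 tcp [0.6651 0.1023 0.1483]
```

View pics/w9.png

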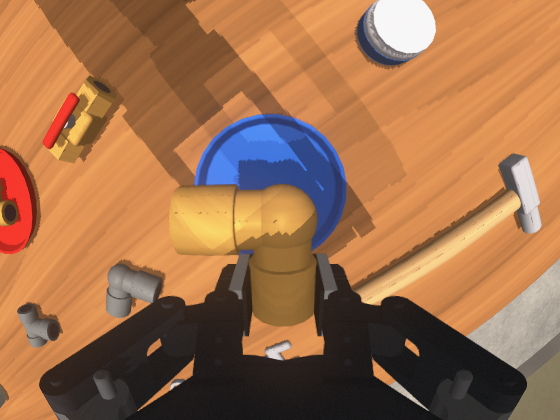

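Run:
```python
from mv import *
print(w2px('wrist',[.651,.101,.016]), [w2px('wrist',[.651+.068*np.cos(a),.101+.068*np.sin(a),.016]).round() for a in np.arange(0,6.3,1.57)])
```

```text
[271.88243238 190.06780136] [array([317., 248.]), array([336., 143.]), array([223., 128.]), array([213., 234.]), array([317., 248.])]
```

>>> step_arm:
  steps: "0 -0.4 0 -0.004 0.001 0.04 -1;0 -0.4 0 -0.004 0.001 0.085 -1;0 -0.4 0 -0.004 0.001 0.115 -1;0 -0.4 0 -0.004 0.001 0.13 -1;0 -0.4 0 -0.004 0.001 0.136 -1;0 -0.4 0 -0.004 0.001 0.136 -1"

```text
t: 13.48
tcp_pos: [0.6698, 0.1013, 0.0143]
ee_rot: [0.001, 0.317, 0.948, -0.0]
ft_force: [0.4, 0.5, -1.3]
gripper_width: 0.324
```

>>> step_arm:
  steps: "0 0 0 0 0 0.003 -1;0 0 0 0 0 0.003 -1"

```text
t: 13.72
tcp_pos: [0.6697, 0.1019, 0.0112]
ee_rot: [0.001, 0.317, 0.948, -0.0]
ft_force: [0.1, 0.2, -1.8]
gripper_width: 0.324
```

>>> step_arm:
  steps: "0 0 0 0 0 0.002 -1;0 0 0 0 0 0.002 -1"

```text
t: 13.98
tcp_pos: [0.669, 0.1019, 0.0083]
ee_rot: [0.001, 0.317, 0.948, -0.001]
ft_force: [-0.1, 0.0, -1.5]
gripper_width: 0.325
```

>>> step_arm:
  steps: "0 0 0 0 0 0.002 -1;0 0 0 0 0 0.002 -1"

```text
t: 14.22
tcp_pos: [0.6689, 0.1018, 0.0061]
ee_rot: [0.001, 0.317, 0.948, -0.001]
ft_force: [0.5, 0.0, -1.4]
gripper_width: 0.321
```

>>> step_arm:
  steps: "0 0 0 0 0 0.001 -1;0 0 0 0 0 0.001 -1"

```text
t: 14.48
tcp_pos: [0.6691, 0.1018, 0.0053]
ee_rot: [0.001, 0.317, 0.948, -0.001]
ft_force: [0.3, -0.0, -2.2]
gripper_width: 0.323
```

>>> step_arm:
  steps: "0 0 0 0 0 0.001 -1;0 0 0 0 0 0.001 -1"

```text
t: 14.72
tcp_pos: [0.6693, 0.1018, 0.0045]
ee_rot: [0.001, 0.317, 0.948, -0.0]
ft_force: [0.1, -0.2, -1.3]
gripper_width: 0.325
```

>>> step_arm:
  steps: "0 0 0 0 0 0.001 -1;0 0 0 0 0 0.001 -1"

```text
t: 14.98
tcp_pos: [0.6694, 0.1018, 0.0044]
ee_rot: [0.001, 0.317, 0.948, -0.0]
ft_force: [-3.1, -0.4, 4.9]
gripper_width: 0.325
```

>>> step_arm:
  steps: "0 0 0 0 0 0 -0.2;0 0 0 0 0 0 0;0 0 0 0 0 0 0;0 0 0 0 0 0 0;0 0 0 0 0 -0.03 0;0 0 0 0 0 -0.08 0;0 0 0 0 0 -0.14 0;0 0 0 0 0 -0.16 0;0 0 0 0 0 -0.16 0"

```text
t: 16.1
tcp_pos: [0.6702, 0.1021, 0.1655]
ee_rot: [0.003, 0.317, 0.948, 0.0]
ft_force: [0.0, -0.7, -0.0]
gripper_width: 0.497
```

Run:
```python
from mv import *
s=ctrl.state();print(s['tcp_pos'],s['gripper_width'],s['ft_force'])
cv2.imwrite('pics/w10.png',ctrl.capture('wrist')[:,:,::-1])
for y in (44.5,-15.5+180,104.5): go(.449,.162,.16,y)
```

```text
[0.67018132 0.1020677  0.16546653] 0.49697667656214156 [ 0.03265408 -0.68943325 -0.00166677]
cur yaw 53.0 turn [-0.   0.1  8.5] shift [ 0.2116 -0.0842  0.0025] q6~-25 tcp [0.6687 0.102  0.1628]
cur yaw 53.0 turn [-1.000e-01  0.000e+00 -1.115e+02] shift [ 0.2116 -0.0842  0.0025] q6~-145 tcp [0.6687 0.102  0.1628]
cur yaw 53.0 turn [ -0.1   0.1 -51.5] shift [ 0.2116 -0.0842  0.0025] q6~-85 tcp [0.6687 0.102  0.1628]
```

View pics/w10.png

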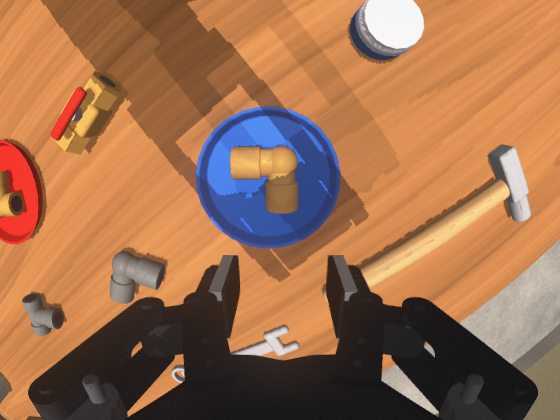

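The elbow lies flat well inside the blue dish at (265,175). Now the coupling.

>>> step_arm:
  steps: "0 0 4 0.04 -0.016 0.0025 1;0 0 8.5 0.09 -0.036 0.0025 1;0 0 8.5 0.14 -0.056 0.0025 1;0 0 8.5 0.185 -0.074 0.0025 1;0 0 8.5 0.2116 -0.0842 0.0025 1;0 0 8.5 0.2116 -0.0842 0.0025 1;0 0 8.5 0.2116 -0.0842 0.0025 1"

```text
t: 17.02
tcp_pos: [0.4489, 0.1617, 0.1591]
ee_rot: [-0.0, 0.386, 0.922, -0.001]
ft_force: [-0.2, -1.6, -0.1]
gripper_width: 1.001
```

Run:
```python
from wv import *
im,c,s=show('hex',(.449,.162,np.radians(74.5)),'pics/w11.png'); print(s['tcp_pos'],s['ft_force'])
from mv import *
go(.449,.162,.004,44.5)
```

```text
tcp px [395.13641853 378.29578535]
[0.44891792 0.16169872 0.15911842] [-0.19439997 -1.5730676  -0.14876353]
cur yaw 44.5 turn [-0.1  0.1  0. ] shift [0.0007 0.0002 0.1555] q6~-25 tcp [0.4494 0.1616 0.1595]
```

View pics/w11.png

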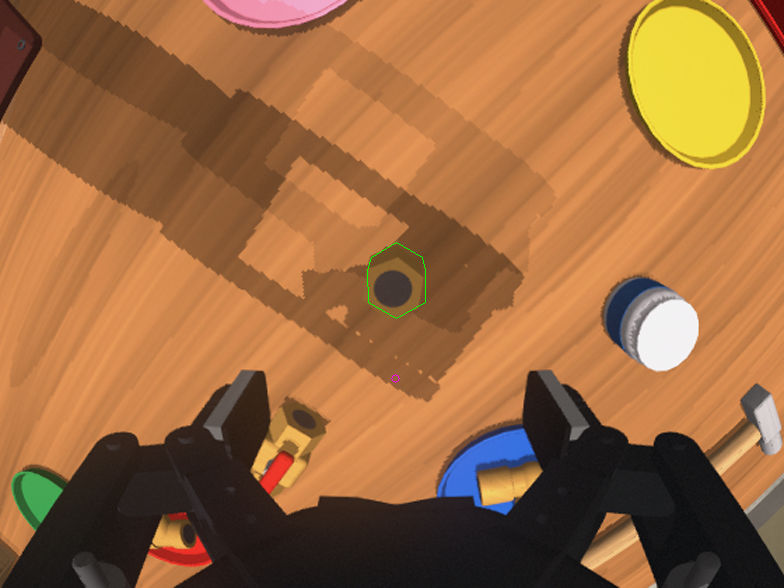

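Run:
```python
import cv2
a=cv2.imread('pics/w11.png')[220:340,330:460]; b=cv2.imread('pics/w11_raw.png')[157:243,236:329]
cv2.imwrite('pics/z.png',cv2.hconcat([cv2.resize(a,(390,360)),cv2.convertScaleAbs(cv2.resize(b,(390,360)),alpha=1.6)]))
```

```text
(no output)
```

View pics/z.png

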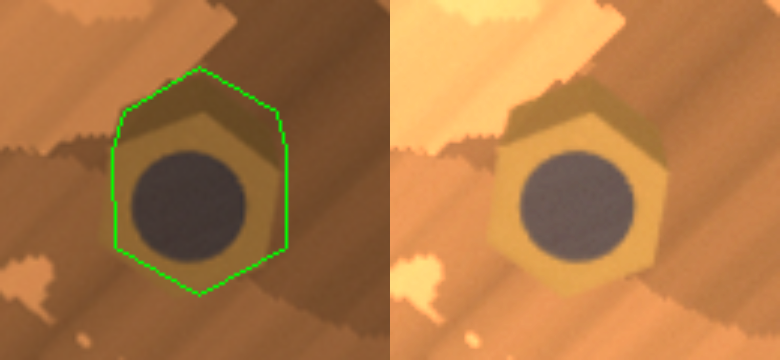

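Run:
```python
from wv import *
c=ctrl.calibration('wrist'); s=ctrl.state(); raw=cv2.imread('pics/w11_raw.png')
out=[]
for p in [(.4475,.1605,68),(.449,.1605,68)]:
    k=6; im=cv2.convertScaleAbs(cv2.resize(raw[157:243,236:326],None,fx=4.3,fy=4.3,interpolation=cv2.INTER_CUBIC),alpha=1.5)
    P=W(M['hex'][0],(p[0],p[1],np.radians(p[2]))); q=(proj(c,'wrist',P)-[236,157]+.5)*4.3
    for r in (q[:6],q[6:]): cv2.polylines(im,[np.round(r).astype(np.int32)],True,(0,255,0),1)
    out.append(im)
cv2.imwrite('pics/z2.png',np.hstack(out))
```

```text
(no output)
```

View pics/z2.png

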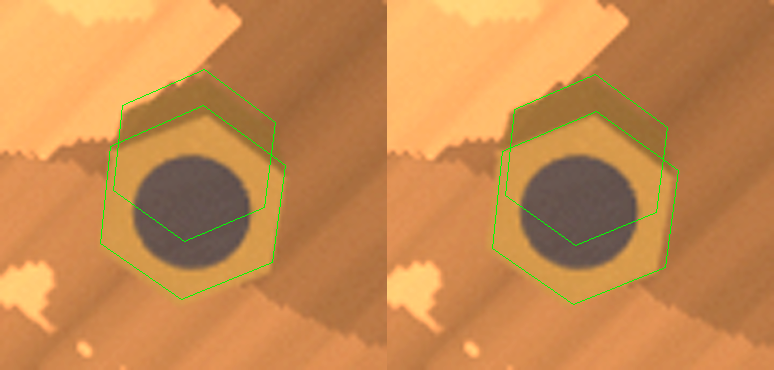

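Run:
```python
from mv import *
go(.4475,.1603,.005,38)
```

```text
cur yaw 44.5 turn [-0.1  0.1  6.5] shift [ 0.0006 -0.0021  0.1545] q6~-18 tcp [0.4494 0.1616 0.1595]
```

>>> step_arm:
  steps: "0 0 6.5 0.0006 -0.0021 0.04 1;0 0 6.5 0.0006 -0.0021 0.085 1;0 0 6.5 0.0006 -0.0021 0.125 1;0 0 6.5 0.0006 -0.0021 0.145 1;0 0 6.5 0.0006 -0.0021 0.1545 1;0 0 6.5 0.0006 -0.0021 0.1545 1;0 0 6.5 0.0006 -0.0021 0.1545 1"

```text
t: 17.95
tcp_pos: [0.4487, 0.1608, 0.007]
ee_rot: [0.002, 0.438, 0.899, 0.0]
ft_force: [0.7, 0.4, 0.7]
gripper_width: 1.0
```

Run:
```python
from wv import *
im,c,s=show('hex',(.4475,.1603,np.radians(68)),'pics/w12.png'); print(s['tcp_pos'],s['ft_force'])
from mv import *
go(.4475,.1603,.005,38)
```

```text
tcp px [394.9810103  378.40023968]
[0.44866902 0.16078174 0.00698365] [0.68554558 0.37839112 0.73615883]
cur yaw 38.0 turn [0.1 0.2 0. ] shift [ 0.0003 -0.0013  0.0021] q6~-18 tcp [0.4487 0.1608 0.0071]
```

View pics/w12.png

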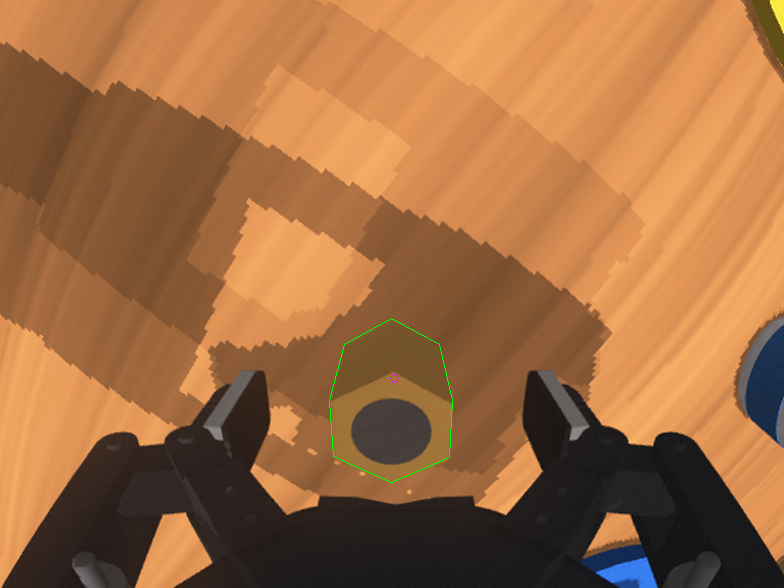

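Aligned, with the flats at columns 331 and 452 square to the jaws. Close.

>>> step_arm:
  steps: "0 0 0 0.0003 -0.0013 0.002 -1;0 0 0 0.0003 -0.0013 0.002 -1;0 0 0 0.0003 -0.0013 0.002 -1;0 0 0 0.0003 -0.0013 0.002 -1;0 0 0 0.0003 -0.0013 0.002 -1;0 0 0 0.0003 -0.0013 0.002 -1;0 0 0 0.0003 -0.0013 0.002 -1"
  grip_force: 70

```text
t: 18.88
tcp_pos: [0.4467, 0.1602, 0.0045]
ee_rot: [0.001, 0.438, 0.899, -0.0]
ft_force: [-1.1, -0.4, 5.5]
gripper_width: 0.387
```

>>> step_arm:
  steps: "0 0 0 0 0 -0.02 -1;0 0 0 0 0 -0.06 -1;0 0 0 0 0 -0.11 -1;0 0 0 0 0 -0.155 -1;0 0 0 0 0 -0.155 -1"

```text
t: 19.5
tcp_pos: [0.4487, 0.1609, 0.1627]
ee_rot: [0.004, 0.438, 0.899, 0.002]
ft_force: [-0.0, -0.7, -1.6]
gripper_width: 0.389
```

Run:
```python
from mv import *
s=ctrl.state();print(s['tcp_pos'],s['gripper_width'],s['ft_force'])
cv2.imwrite('pics/w13.png',ctrl.capture('wrist')[:,:,::-1])
go(.5005,.428,.16,38);go(.5005,.428,.16,60)
```

```text
[0.44866742 0.1608729  0.16269145] 0.3885952648194359 [-0.0397988  -0.73637384 -1.61308723]
cur yaw 38.0 turn [0.2 0.2 0. ] shift [1.777e-01 2.070e-01 1.000e-04] q6~3 tcp [0.447  0.1605 0.1601]
cur yaw 38.0 turn [  0.1   0.2 -22. ] shift [1.777e-01 2.070e-01 1.000e-04] q6~-19 tcp [0.447  0.1605 0.1601]
```

View pics/w13.png

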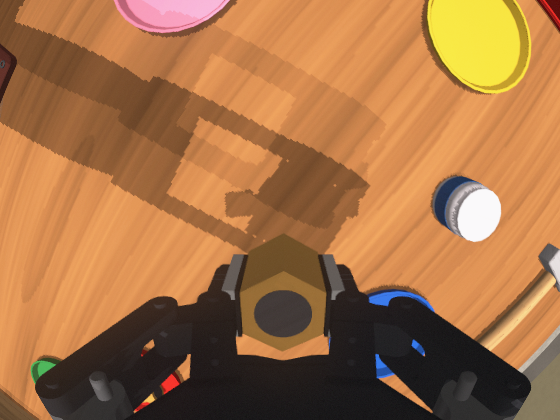

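>>> step_arm:
  steps: "0 0 0 0.02 0.024 0 -1;0 0 0 0.052 0.06 0 -1;0 0 0 0.086 0.1 0 -1;0 0 0 0.12 0.14 0 -1;0 0 0 0.15 0.175 0 -1;0 0 0 0.17 0.198 0 -1;0 0 0 0.1777 0.207 0 -1;0 0 0 0.1777 0.207 0 -1;0 0 0 0.1777 0.207 0 -1"

```text
t: 20.68
tcp_pos: [0.4994, 0.4265, 0.1578]
ee_rot: [0.001, 0.438, 0.899, -0.001]
ft_force: [-0.2, -0.6, -1.4]
gripper_width: 0.389
```

Run:
```python
from mv import *
s=ctrl.state();print(s['tcp_pos'],s['gripper_width'],s['ft_force'])
cv2.imwrite('pics/w14.png',ctrl.capture('wrist')[:,:,::-1])
go(.5005,.428,.015,38)
print(w2px('wrist',[.5005,.428,.016]), [w2px('wrist',[.5005+.068*np.cos(a),.428+.068*np.sin(a),.016]).round() for a in np.arange(0,6.3,1.57/2)])
```

```text
[0.4993566  0.42645056 0.15781509] 0.38873671949372895 [-0.22612826 -0.56564224 -1.44596237]
cur yaw 38.0 turn [-0.1  0.1 -0. ] shift [0.0009 0.0018 0.1432] q6~3 tcp [0.4995 0.4265 0.1583]
[284.45165621 197.09819953] [array([341., 240.]), array([359., 189.]), array([332., 138.]), array([275., 122.]), array([224., 151.]), array([211., 206.]), array([241., 251.]), array([293., 265.]), array([341., 240.])]
```

View pics/w14.png

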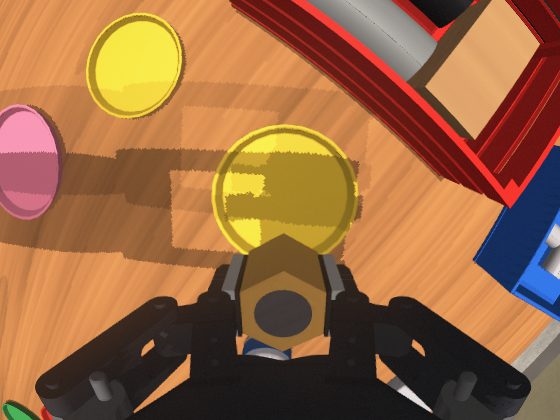

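>>> step_arm:
  steps: "0 0 0 0.0009 0.0018 0.04 -1;0 0 0 0.0009 0.0018 0.085 -1;0 0 0 0.0009 0.0018 0.12 -1;0 0 0 0.0009 0.0018 0.135 -1;0 0 0 0.0009 0.0018 0.1435 -1;0 0 0 0.0009 0.0018 0.1435 -1;0 0 0 0.0009 0.0018 0.1435 -1"

```text
t: 21.6
tcp_pos: [0.5018, 0.4302, 0.0171]
ee_rot: [0.002, 0.438, 0.899, 0.001]
ft_force: [1.0, -0.1, -2.4]
gripper_width: 0.389
```

>>> step_arm:
  steps: "0 0 0 0 0 0.003 -1;0 0 0 0 0 0.003 -1"

```text
t: 21.85
tcp_pos: [0.5008, 0.4296, 0.0125]
ee_rot: [0.001, 0.438, 0.899, -0.0]
ft_force: [-0.5, -0.6, -1.8]
gripper_width: 0.388
```

>>> step_arm:
  steps: "0 0 0 0 0 0.001 -1;0 0 0 0 0 0.001 -1"

```text
t: 22.1
tcp_pos: [0.5006, 0.4295, 0.0111]
ee_rot: [0.001, 0.438, 0.899, -0.0]
ft_force: [0.1, -0.7, -2.0]
gripper_width: 0.386
```

>>> step_arm:
  steps: "0 0 0 0 0 0.001 -1;0 0 0 0 0 0.001 -1"

```text
t: 22.35
tcp_pos: [0.5006, 0.4294, 0.0101]
ee_rot: [0.001, 0.438, 0.899, -0.0]
ft_force: [-0.1, 0.5, -1.5]
gripper_width: 0.39
```

>>> step_arm:
  steps: "0 0 0 0 0 0.001 -1;0 0 0 0 0 0.001 -1"

```text
t: 22.6
tcp_pos: [0.5007, 0.4294, 0.0091]
ee_rot: [0.001, 0.438, 0.899, -0.0]
ft_force: [0.1, 0.2, -2.3]
gripper_width: 0.389
```

>>> step_arm:
  steps: "0 0 0 0 0 0.0007 -1;0 0 0 0 0 0.0007 -1"

```text
t: 22.85
tcp_pos: [0.5008, 0.4295, 0.0086]
ee_rot: [0.001, 0.438, 0.899, -0.0]
ft_force: [-0.8, -0.0, -1.6]
gripper_width: 0.388
```

>>> step_arm:
  steps: "0 0 0 0 0 0.0007 -1;0 0 0 0 0 0.0007 -1"

```text
t: 23.1
tcp_pos: [0.5008, 0.4295, 0.0086]
ee_rot: [0.001, 0.438, 0.899, -0.0]
ft_force: [-2.8, -1.0, 5.3]
gripper_width: 0.393
```

>>> step_arm:
  steps: "0 0 0 0 0 0.0006 -1;0 0 0 0 0 0.0006 -1"

```text
t: 23.35
tcp_pos: [0.5009, 0.4296, 0.0085]
ee_rot: [0.001, 0.438, 0.899, -0.0]
ft_force: [-4.8, -4.1, 8.8]
gripper_width: 0.384
```

>>> step_arm:
  steps: "0 0 0 0 0 -0.0006 -0.1;0 0 0 0 0 -0.0006 0.15;0 0 0 0 0 -0.0006 0.15;0 0 0 0 0 -0.0006 0.15;0 0 0 0 0 -0.03 0.15;0 0 0 0 0 -0.08 0.15;0 0 0 0 0 -0.14 0.15;0 0 0 0 0 -0.16 0.15;0 0 0 0 0 -0.16 0.15"

```text
t: 24.48
tcp_pos: [0.5015, 0.4304, 0.1692]
ee_rot: [0.002, 0.438, 0.899, 0.001]
ft_force: [0.2, 0.6, -1.5]
gripper_width: 0.574
```

Run:
```python
from mv import *
s=ctrl.state();print(s['tcp_pos'],s['gripper_width'],s['ft_force'])
cv2.imwrite('pics/w15.png',ctrl.capture('wrist')[:,:,::-1])
go(.483,0,.16,102-90)
```

```text
[0.50150657 0.43036164 0.16917799] 0.5736292484103531 [ 0.24364924  0.56466793 -1.46989426]
cur yaw 38.0 turn [ 0.   0.1 26. ] shift [-0.3276 -0.2783  0.0073] q6~-12 tcp [0.5003 0.4295 0.1666]
```

View pics/w15.png

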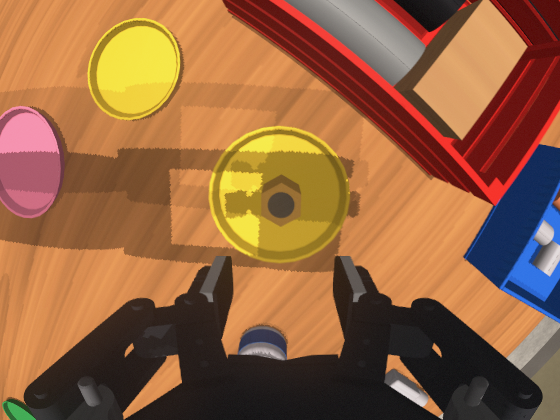

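The coupling stands in the middle of the larger yellow dish at (281,203). Now the valve.

>>> step_arm:
  steps: "0 0 4 -0.03 -0.025 0.007 1;0 0 8 -0.07 -0.059 0.007 1;0 0 12 -0.11 -0.093 0.007 1;0 0 16 -0.15 -0.127 0.007 1;0 0 20 -0.19 -0.161 0.007 1;0 0 24 -0.23 -0.195 0.007 1;0 0 26 -0.27 -0.229 0.007 1;0 0 26 -0.31 -0.263 0.007 1;0 0 26 -0.3276 -0.2783 0.007 1;0 0 26 -0.3276 -0.2783 0.007 1;0 0 26 -0.3276 -0.2783 0.007 1"

```text
t: 25.9
tcp_pos: [0.4822, 0.0009, 0.1591]
ee_rot: [-0.001, 0.629, 0.777, -0.001]
ft_force: [0.2, 0.9, 0.5]
gripper_width: 0.998
```

Run:
```python
from wv import *
im,c,s=show('valve',(.483,0,np.radians(102)),'pics/w16.png'); print(s['tcp_pos'],s['ft_force'])
from mv import *
go(.483,0,.005,12)
```

```text
tcp px [394.43095889 378.72776157]
[0.48215079 0.00088253 0.15906374] [0.19390499 0.88736292 0.51178099]
cur yaw 12.1 turn [-0.1  0.   0.1] shift [-0.0012  0.0005  0.1545] q6~-12 tcp [0.4824 0.0012 0.1595]
```

View pics/w16.png

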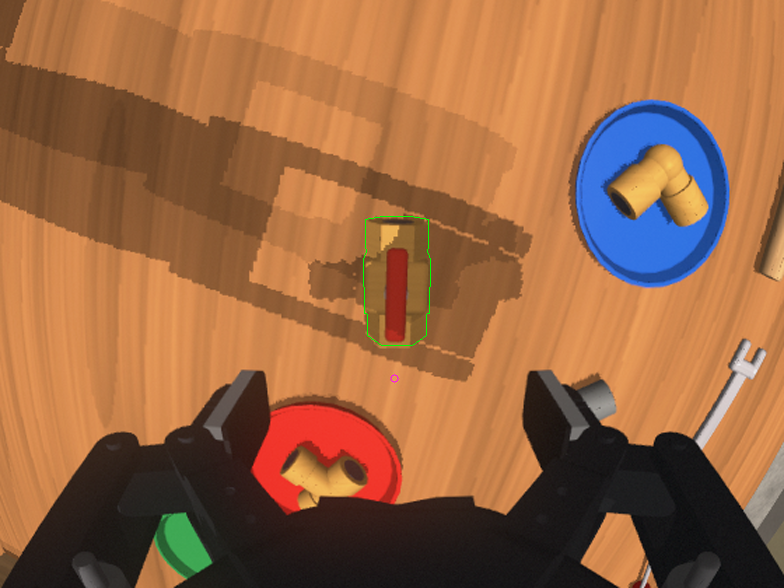

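>>> step_arm:
  steps: "0 0 1.5 -0.0012 -0.001 0.04 1;0 0 1.5 -0.0012 -0.001 0.085 1;0 0 1.5 -0.0012 -0.001 0.125 1;0 0 1.5 -0.0012 -0.001 0.142 1;0 0 1.5 -0.0012 -0.001 0.151 1;0 0 1.5 -0.0012 -0.001 0.151 1;0 0 1.5 -0.0012 -0.001 0.151 1"

```text
t: 26.82
tcp_pos: [0.484, -0.0016, 0.0112]
ee_rot: [0.002, 0.639, 0.769, 0.0]
ft_force: [0.7, -0.0, 0.0]
gripper_width: 1.0
```

Run:
```python
from wv import *
im,c,s=show('valve',(.482,0,np.radians(101)),'pics/w17.png'); print(s['tcp_pos'],s['ft_force'])
from mv import *
go(.483,0,.004,11)
```

```text
tcp px [394.40390204 378.81140058]
[ 0.4840013  -0.00155763  0.01121286] [ 0.74538765 -0.02220142  0.03239079]
cur yaw 10.5 turn [ 0.2  0.1 -0.5] shift [ 0.0018 -0.0007  0.0072] q6~-11 tcp [ 0.484  -0.0016  0.0112]
```

View pics/w17.png

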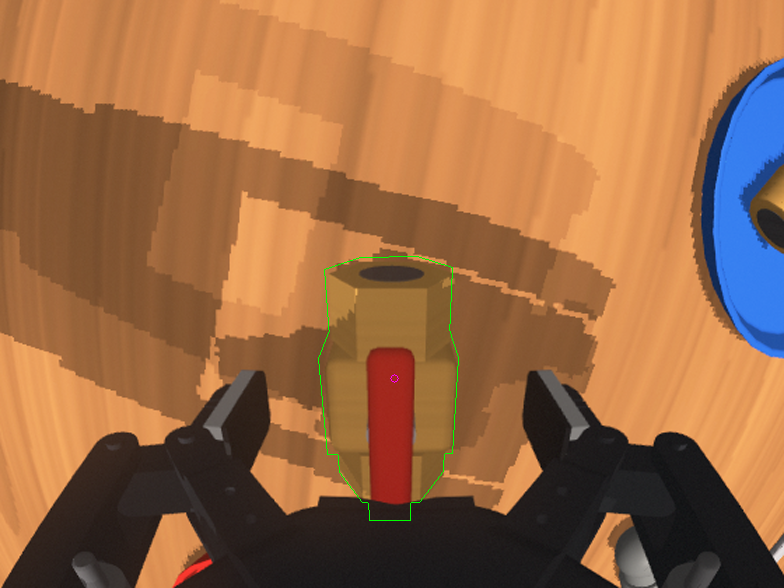

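>>> step_arm:
  steps: "0 0 0 0.001 -0.001 0.0065 1;0 0 0 0.001 -0.001 0.0065 -1;0 0 0 0.001 -0.001 0.0065 -1;0 0 0 0.001 -0.001 0.0065 -1;0 0 0 0.001 -0.001 0.0065 -1;0 0 0 0.001 -0.001 0.0065 -1;0 0 0 0.001 -0.001 0.0065 -1;0 0 0 0.001 -0.001 0.0065 -1"
  grip_force: 90

```text
t: 27.88
tcp_pos: [0.4819, -0.0007, 0.0037]
ee_rot: [0.001, 0.639, 0.769, 0.0]
ft_force: [-0.4, -0.1, 5.8]
gripper_width: 0.452
```

>>> step_arm:
  steps: "0 0 0 0 0 -0.02 -1;0 0 0 0 0 -0.06 -1;0 0 0 0 0 -0.11 -1;0 0 0 0 0 -0.155 -1;0 0 0 0 0 -0.155 -1;0 0 0 0 0 -0.155 -1"

```text
t: 28.62
tcp_pos: [0.4799, -0.0002, 0.1564]
ee_rot: [-0.0, 0.639, 0.769, -0.001]
ft_force: [-0.4, -0.2, -4.1]
gripper_width: 0.45
```

Run:
```python
from mv import *
s=ctrl.state();print(s['tcp_pos'],s['gripper_width'],s['ft_force'])
cv2.imwrite('pics/w18.png',ctrl.capture('wrist')[:,:,::-1])
go(.365,-.3135,.16,10.5);go(.365,-.3135,.16,-30)
```

```text
[ 4.79888418e-01 -1.71261746e-04  1.56392040e-01] 0.4501592745473303 [-0.42216993 -0.21350471 -4.12475541]
cur yaw 10.5 turn [-0.2  0.   0. ] shift [-0.2872 -0.1698 -0.0037] q6~-51 tcp [ 4.794e-01 -1.000e-04  1.557e-01]
cur yaw 10.5 turn [-0.2  0.1 40.5] shift [-0.2872 -0.1698 -0.0037] q6~-11 tcp [ 4.794e-01 -1.000e-04  1.557e-01]
```

View pics/w18.png

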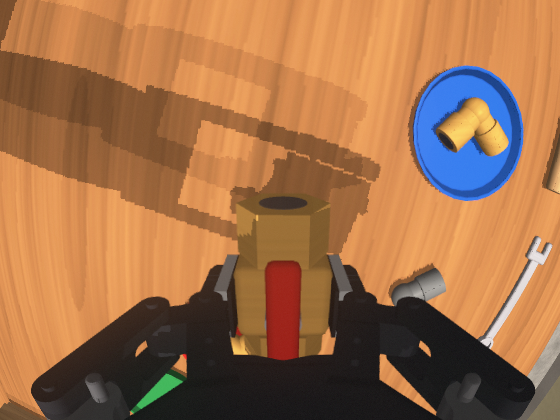

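>>> step_arm:
  steps: "0 0 0 -0.03 -0.018 -0.003 -1;0 0 0 -0.07 -0.042 -0.003 -1;0 0 0 -0.115 -0.068 -0.003 -1;0 0 0 -0.16 -0.094 -0.003 -1;0 0 0 -0.205 -0.121 -0.003 -1;0 0 0 -0.245 -0.145 -0.003 -1;0 0 0 -0.272 -0.161 -0.003 -1;0 0 0 -0.2872 -0.1698 -0.003 -1;0 0 0 -0.2872 -0.1698 -0.003 -1;0 0 0 -0.2872 -0.1698 -0.003 -1"

```text
t: 29.92
tcp_pos: [0.3669, -0.3126, 0.1608]
ee_rot: [0.0, 0.639, 0.769, 0.0]
ft_force: [-0.7, 0.4, -3.5]
gripper_width: 0.452
```

Run:
```python
from mv import *
s=ctrl.state();print(s['tcp_pos'],s['gripper_width'],s['ft_force'])
cv2.imwrite('pics/w19.png',ctrl.capture('wrist')[:,:,::-1])
go(.365,-.3135,.015,10.5)
print([w2px('wrist',[.365+.068*np.cos(a),-.3135+.068*np.sin(a),.016]).round() for a in np.arange(0,6.3,1.57/2)])
```

```text
[ 0.36694963 -0.31258161  0.1607742 ] 0.4515349199190006 [-0.68044445  0.44889986 -3.47308593]
cur yaw 10.6 turn [0.  0.  0.1] shift [-0.0005 -0.0023  0.146 ] q6~-51 tcp [ 0.3671 -0.3125  0.161 ]
[array([351., 211.]), array([342., 157.]), array([294., 124.]), array([236., 137.]), array([207., 185.]), array([221., 237.]), array([267., 264.]), array([319., 254.]), array([351., 211.])]
```

View pics/w19.png

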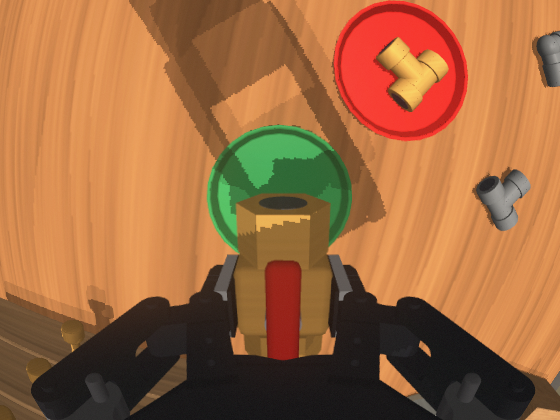

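>>> step_arm:
  steps: "0 0 0 -0.0005 -0.002 0.04 -1;0 0 0 -0.0005 -0.002 0.085 -1;0 0 0 -0.0005 -0.002 0.122 -1;0 0 0 -0.0005 -0.002 0.138 -1;0 0 0 -0.0005 -0.002 0.146 -1;0 0 0 -0.0005 -0.002 0.146 -1;0 0 0 -0.0005 -0.002 0.146 -1"

```text
t: 30.85
tcp_pos: [0.3661, -0.3159, 0.0171]
ee_rot: [0.002, 0.639, 0.769, -0.0]
ft_force: [-0.2, -1.4, -3.1]
gripper_width: 0.458
```

>>> step_arm:
  steps: "0 0 0 0 0 0.004 -1;0 0 0 0 0 0.004 -1"

```text
t: 31.1
tcp_pos: [0.3652, -0.315, 0.0118]
ee_rot: [0.001, 0.639, 0.769, -0.0]
ft_force: [-1.9, 0.3, -2.9]
gripper_width: 0.456
```

>>> step_arm:
  steps: "0 0 0 0 0 0.001 -1;0 0 0 0 0 0.001 -1"

```text
t: 31.35
tcp_pos: [0.3651, -0.3149, 0.0106]
ee_rot: [0.001, 0.639, 0.769, -0.0]
ft_force: [0.2, -1.2, -3.4]
gripper_width: 0.452
```

>>> step_arm:
  steps: "0 0 0 0 0 0.001 -1;0 0 0 0 0 0.001 -1"

```text
t: 31.6
tcp_pos: [0.3651, -0.3148, 0.0095]
ee_rot: [0.001, 0.639, 0.769, -0.0]
ft_force: [-0.3, 0.5, -4.4]
gripper_width: 0.455
```

>>> step_arm:
  steps: "0 0 0 0 0 0.001 -1;0 0 0 0 0 0.001 -1"

```text
t: 31.85
tcp_pos: [0.3651, -0.3148, 0.0085]
ee_rot: [0.001, 0.639, 0.769, -0.0]
ft_force: [-0.1, -0.6, -3.7]
gripper_width: 0.455
```

>>> step_arm:
  steps: "0 0 0 0 0 0.0007 -1;0 0 0 0 0 0.0007 -1"

```text
t: 32.1
tcp_pos: [0.3652, -0.3148, 0.0078]
ee_rot: [0.001, 0.639, 0.769, -0.0]
ft_force: [0.3, -0.0, -3.4]
gripper_width: 0.456
```

>>> step_arm:
  steps: "0 0 0 0 0 0.0007 -1;0 0 0 0 0 0.0007 -1"

```text
t: 32.35
tcp_pos: [0.3652, -0.3149, 0.0077]
ee_rot: [0.001, 0.639, 0.769, -0.0]
ft_force: [-2.5, 3.0, 4.3]
gripper_width: 0.452
```

>>> step_arm:
  steps: "0 0 0 0 0 0.0006 -1;0 0 0 0 0 0.0006 -1"

```text
t: 32.6
tcp_pos: [0.3652, -0.3149, 0.0077]
ee_rot: [0.001, 0.639, 0.769, -0.0]
ft_force: [-4.6, 4.6, 12.6]
gripper_width: 0.453
```

>>> step_arm:
  steps: "0 0 0 0 0 -0.0008 0.05;0 0 0 0 0 -0.0008 0.25;0 0 0 0 0 -0.0008 0.25;0 0 0 0 0 -0.0008 0.25;0 0 0 0 0 -0.03 0.25;0 0 0 0 0 -0.08 0.25;0 0 0 0 0 -0.13 0.25;0 0 0 0 0 -0.18 0.25;0 0 0 0 0 -0.2 0.25"

```text
t: 33.72
tcp_pos: [0.3661, -0.3159, 0.2104]
ee_rot: [0.004, 0.639, 0.769, -0.001]
ft_force: [0.7, -0.0, -0.1]
gripper_width: 0.629
```

Run:
```python
from mv import *
s=ctrl.state();print(s['tcp_pos'],s['gripper_width'],s['ft_force'])
a=ctrl.capture('wrist')[:,:,::-1]; b=ctrl.capture('scene')[:,:,::-1]; t=ctrl.capture('top')[:,:,::-1]
cv2.imwrite('pics/w20.png',a);cv2.imwrite('pics/s20.png',b);cv2.imwrite('pics/t20.png',t)
```

```text
[ 0.3661316  -0.31593834  0.21044622] 0.629095925114796 [ 0.71590634 -0.03239489 -0.12835449]
```

View pics/w20.png

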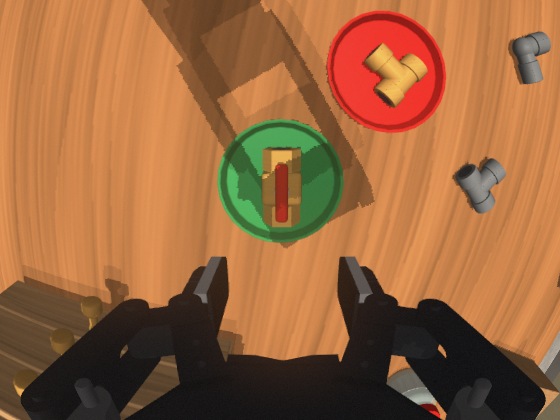

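View pics/s20.png

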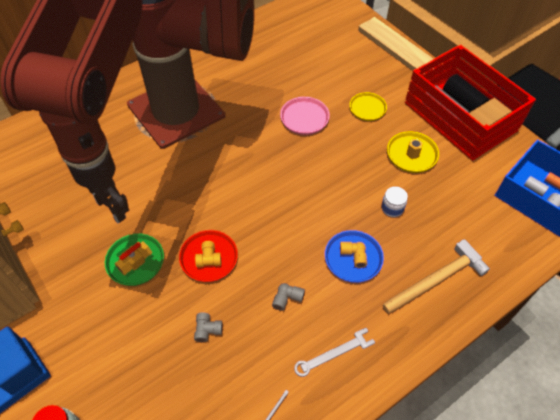

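View pics/t20.png

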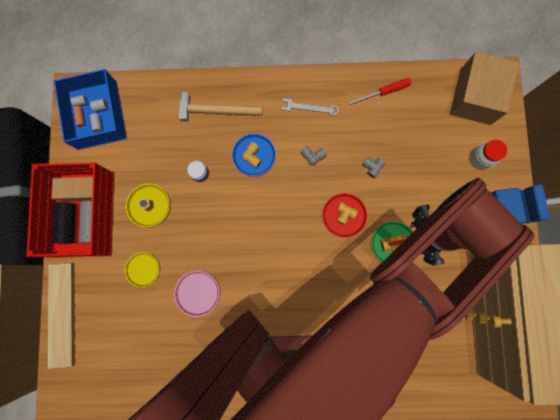

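The scene view shows the four fittings seated: valve (133,258), tee (207,256), elbow (353,252) and coupling (414,150). The grey fittings are still at (288,296) and (208,326). The gripper is empty and clear, so I'm handing in.

Run:
```python
from bench import ctrl
print(ctrl.sign_off())
```

```text
the job is handed in; nothing more can be done
None
```

I placed the four brass fittings in the order asked: tee in the red dish, elbow in blue, coupling standing in the larger yellow dish, and valve with its handle up in green. Each was lowered until light contact (about 5–13 N at the wrist) before release. The robot clock stood at about 34 s of the 112 s allowed.

My last wrist, scene and top pictures show each fitting flat and inside its dish. The grey tee and elbow look unmoved, and the open, empty gripper was about 0.2 m above the bench. No check failed. My first estimate of the coupling's angle was about 6.5° off; I corrected it from the wrist picture before gripping.

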